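Point out the failed connector and log it

ROBOT

A 7-joint arm with a two-finger parallel gripper is mounted at the origin on the work surface. World frame = base frame: x ahead of the robot, y to its left, z up, the work surface at z = 0. Lengths are in m, angles in rad, forces in N, time in s.
With the tool pointing down it reaches from about 0.425 to 0.975 m from the base axis. Payload 16.7 kg.
Tool frame: the origin (TCP) lies between the finger pads, 19 mm behind the fingertips; this is the grasp point; z points along the fingers, y is the line along which they close (so a half turn about z gives the same grasp; the last joint's range is limited). The gripper opens to 85 mm and grips with 20 to 120 N. Pads are 22 mm wide; open, the fingers measure 114 mm over their backs; the gripper's body (76 mm by 85 mm) begins 54 mm behind the grasp point. The pads swing forward as they close: fully open they stand 13 mm farther back than shut.
Start: joints at [1.062, 0.426, 0.074, 1.606, -0.034, 1.111, -0.067], TCP at [0.237, -0.632, 0.25] pointing down, gripper open.
Joint ranges: [-2.85, 2.85], [-0.5, 2.14], [-1.23, 1.37], [0.21, 2.46], [-1.02, 4.16], [0.16, 2.05], [-2.73, 2.73]. Speed limits (rad/s): [1.89, 1.89, 2.39, 2.39, 3.01, 3.01, 3.01].

INTERFACE

Orientations are given as a 3x3 rotation matrix whose columns are the frame's x, y, z axes.
In Python, from rig import ctrl gives the robot as it stands.
- The arm moves only by the tool step_arm, never from a script. Its argument "moves" is a list of rows, each an object with "delta_pos": the shift along the tool's x, y, z normalised to -1 to 1, where 1 is 0.3 m, a list of three; "yaw": the turn about the tool's z normalised to -1 to 1, where 1 is 360 degrees; "hand": the closure, from -1 (fully open) to 1 (shut). A call has 1 to 8 rows; each row shifts and turns the commanded pose from where the row before left it, along the tool's axes as they then stand; what a row does not reach is not made up. A row lasts 1/10 s, in which the tool goes at most 50 mm and 8.59 degrees, less where a joint would pass 70% of its speed; a pose out of reach is approached as far as the arm can. A call with a number of a shift or a turn outside -1 to 1 is refused whole. A call with a gripper value outside its range is refused whole. The fingers move at their own pace and stop on an object; "grip_force" is the grip in N (left out, the last holds). Time passes only in rows, so rows that do not move let the fingers close. It gives the time, the measured TCP pose, the force, the opening and the grip force at its end, in the units of the state.
- ctrl.sense(): the state, without advancing time (a new reading comes with each control period).
- ctrl.read_camera(name): name is "scene" or "side" or "wrist"; returns a dict with "color" (384x512x3 uint8, red, green, blue), "intrinsics" (3x3 intrinsics, pixels), "origin" and "rotation" of the camera in the world; the wrist camera has in their place "tool_from_camera" (4x4, takes a point from camera to tool coordinates, whose origin is the TCP and whose axes are the flange's). Camera axes: x right, y down, z forward; pixel columns grow to the right and rows downward; lengths in m; the calibration is good to about 2 mm. A picture is of the moment at which its call begins: read the wrist's pose just before it. There is no depth.
- ctrl.hand_in(): hands the job in; it is judged then, once.
The state is a dict: "time_s": time; "joints": joint angles; "qd": joint speeds; "effort": joint torques, N m; "ee_pos": TCP position; "ee_rot": TCP orientation; "contact_force": force on the tool from outside, world axes, zero at the start; "ft_torque": the same for the moment, N m; "opening": opening from 0.0 (shut) to 1.0 (fully open); "grasp_force": force on a finger pad.
Only numpy, scipy, OpenCV 4.12 (cv2) and the standard library are available. Lean on these libraries where they do the work, as an engineer would, in place of code of your own. Each camera call takes 0.05 s, during which the arm holds its last target. There are 200 camera calls.

TASK

The red connector in the black test fixture has failed (the red one in the wooden rack is only a spare). Show it to the inspection camera: with the fingers pointing down, hold the tool point directly over it, fingertips about two centimetres above its top, for at least two seconds without touching it, then press the green button fully down to log it, let it come back up and move clear. Do not touch or lift any connector, do not point at any other one, do not press the yellow button, and leave everything else where it stands.

Things in the scene. Friction and masses are not known exactly. Their poses are not given: they have to be found in the camera images.
- fixture: test fixture: flat black box 170 x 250 mm, 58 mm high, aluminium plate on top and on that a white strip 44 x 200 mm whose top is 80 mm above the table, with a row of four holes along the fixture's y at -67.5, -22.5, 22.5 and 67.5 mm. Fixed; origin at the centre of its underside; its place and yaw vary. The connector tops stand 110 mm above the table.
- failed_top (a point): the failed connector: red connector, an upright loose plug: collar 20 mm across for 8 mm, then a stem 16 mm across, standing 30 mm out of its hole (a 10 mm brass tail sits 12 mm deep in the hole). It is the only red one in the test fixture. This point is the centre of its top face; z up.
- blue_a_top (a point): blue connector, an upright loose plug: collar 20 mm across for 8 mm, then a stem 16 mm across, standing 30 mm out of its hole (a 10 mm brass tail sits 12 mm deep in the hole). This point is the centre of its top face; z up. Stands in one of the four holes of the test fixture, which one varies; holes are 45 mm apart in a row.
- blue_b_top (a point): blue connector, an upright loose plug: collar 20 mm across for 8 mm, then a stem 16 mm across, standing 30 mm out of its hole (a 10 mm brass tail sits 12 mm deep in the hole). This point is the centre of its top face; z up. Stands in one of the four holes of the test fixture, which one varies; holes are 45 mm apart in a row.
- blue_c_top (a point): blue connector, an upright loose plug: collar 20 mm across for 8 mm, then a stem 16 mm across, standing 30 mm out of its hole (a 10 mm brass tail sits 12 mm deep in the hole). This point is the centre of its top face; z up. Stands in one of the four holes of the test fixture, which one varies; holes are 45 mm apart in a row.
- spare_red_top (a point): red spare connector, an upright loose plug: collar 20 mm across for 8 mm, then a stem 16 mm across, standing 30 mm out of its hole (a 10 mm brass tail sits 12 mm deep in the hole). Stands in the small wooden rack, top 55 mm above the table; not the failed one. This point is the centre of its top face; z up.
- spare_blue_top (a point): blue spare connector, an upright loose plug: collar 20 mm across for 8 mm, then a stem 16 mm across, standing 30 mm out of its hole (a 10 mm brass tail sits 12 mm deep in the hole). Stands in the small wooden rack, top 55 mm above the table. This point is the centre of its top face; z up.
- rack: small wooden spares rack, fixed, 50 x 110 x 25 mm, two holes along its y at -25 and 25 mm; origin at the centre of its underside.
- log_top (a point): green push button on a round grey fixed base (52 mm across, 12 mm high) on the table, cap 36 mm across, its top 22 mm above the table when up and 16 mm when fully down: centre of the cap's top face, z up; pressed straight down. The green and yellow buttons may change places.
- log (a joint): travel of the green button, m: 0 up, 0.006 fully down; spring return, 5 N when fully down, then a hard stop.
- reset_top (a point): yellow button, same shape as the green one: centre of the cap's top face.
- reset (a joint): travel of the yellow button, m: 0 up, 0.006 fully down.
- tin: blue round tin with a brass-coloured lid, 134 mm across, 54 mm high, loose; origin at the centre of its underside.
- mug: white mug, 80 mm across, 90 mm high, loose, handle at its +y; origin at the centre of its underside.
- driver: orange-handled screwdriver lying on the table, 200 mm long along its x (handle to -x), 26 mm thick, loose; origin below its middle.
- failed: the same connector as a whole; its origin lies at the foot of its tail, 42 mm below its top; z up.
- blue_a: the same connector as a whole; its origin lies at the foot of its tail, 42 mm below its top; z up.
- blue_b: the same connector as a whole; its origin lies at the foot of its tail, 42 mm below its top; z up.
- blue_c: the same connector as a whole; its origin lies at the foot of its tail, 42 mm below its top; z up.
- spare_red: the same connector as a whole; its origin lies at the foot of its tail, 42 mm below its top; z up.
- spare_blue: the same connector as a whole; its origin lies at the foot of its tail, 42 mm below its top; z up.
- log_base: the green button's round grey base, fixed; origin at the centre of its underside.

How it is judged:
On the way, in this order (a step that is already met when the one before it is completed fails the run):
1. the tool points down over the failed red connector: tool point within 12 mm of its axis, fingertips about 3 to 45 mm above its top, for 2 s (horizontal distance between the grasp point and failed_top below 0.012 m and z of the grasp point in the frame of failed_top between 0.022 and 0.064 m and angle between the grasp point's own z axis and vertical above 2.6 rad), for 2 s.
2. the green button is pressed fully down by the fingers (value of joint log above 0.0048 m and contact force between the fingers and log_base above 0.5 N), for 0.05 s.
At the end, for the whole second after the job is handed in: Both buttons are up again (within 1.5 mm), every connector stands in its own hole within 5 mm of where it was, and the tin, mug and screwdriver rest within 20 mm of where they were (value of joint each of log, reset below 0.0015 m and distance of each of failed_top, blue_a_top, blue_b_top, blue_c_top, spare_red_top, spare_blue_top from where it was at the start of the episode below 0.005 m and linear speed of each of tin, mug, driver below 0.03 m/s and distance of each of tin, mug, driver from where it was at the start of the episode below 0.02 m); the robot touches nothing.
It fails at once if a connector is touched by the robot (over 0.3 N), or lifted or shifted by more than 5 mm (contact force between any of the fingers, the arm and failed above 0.3 N or contact force between any of the fingers, the arm and blue_a above 0.3 N or contact force between any of the fingers, the arm and blue_b above 0.3 N or contact force between any of the fingers, the arm and blue_c above 0.3 N or contact force between any of the fingers, the arm and spare_red above 0.3 N or contact force between any of the fingers, the arm and spare_blue above 0.3 N or distance of any of failed_top, blue_a_top, blue_b_top, blue_c_top, spare_red_top, spare_blue_top from where it was at the start of the episode above 0.005 m).
It fails at once if the tool points at another connector: tool point within 12 mm of its axis and fingertips less than 30 mm above its top ((horizontal distance between the grasp point and blue_a_top below 0.012 m and z of the grasp point in the frame of blue_a_top between -0.05 and 0.049 m) or (horizontal distance between the grasp point and blue_b_top below 0.012 m and z of the grasp point in the frame of blue_b_top between -0.05 and 0.049 m) or (horizontal distance between the grasp point and blue_c_top below 0.012 m and z of the grasp point in the frame of blue_c_top between -0.05 and 0.049 m) or (horizontal distance between the grasp point and spare_red_top below 0.012 m and z of the grasp point in the frame of spare_red_top between -0.05 and 0.049 m) or (horizontal distance between the grasp point and spare_blue_top below 0.012 m and z of the grasp point in the frame of spare_blue_top between -0.05 and 0.049 m)).
It fails at once if the yellow button is pressed by more than 2 mm (value of joint reset above 0.002 m).
It fails at once if the tin, mug or screwdriver is moved by more than 20 mm (distance of any of tin, mug, driver from where it was at the start of the episode above 0.02 m).
It also fails if it takes over 40 s, if anything falls off the work surface, if the arm or the gripper's body presses on something with over 40 N, if the wrist force passes 120 N, or if a joint passes its speed limit or range.

## Working session

There is one attempt and no reset: what is moved stays moved. The work goes in short steps, Python scripts to look and compute and a tool call to move; the robot and the scene stay as the last step left them, time stands still between calls to the robot, and variables do not carry over. Pictures are saved under pics/ and viewed, at most 10 in all, crops included, and the job is handed in when it is done.

Besides the shell and the picture viewer there is one more tool, called after "Call:" in YAML: its name, and indented under it one key for each argument. step_arm: Moves the arm, as the interface text tells. Its arguments: {"type":"object","properties":{"moves":{"type":"array","items":{"type":"object","properties":{"delta_pos":{"type":"array","items":{"type":"number","minimum":-1,"maximum":1}},"yaw":{"type":"number","minimum":-1,"maximum":1},"hand":{"type":"number"}}}},"grip_force":{"type":"number"}},"required":["moves"]}

```bash
mkdir -p pics; cat > h.py <<'E'
import numpy as np, cv2
from rig import ctrl
def snap(n,f):
    c=ctrl.read_camera(n); cv2.imwrite('pics/'+f,cv2.cvtColor(c['color'],cv2.COLOR_RGB2BGR)); return c
def ray(c,u,v,z):
    d=np.array(c['rotation'])@np.linalg.solve(np.array(c['intrinsics']),[u,v,1.]); o=np.array(c['origin'])
    return (o+d*(z-o[2])/d[2]).round(4)
E
python3 - <<'E'
from h import *
s=ctrl.sense(); print(s['time_s'],s['ee_pos'],s['ee_rot'],s['opening'])
import pickle
d={n:snap(n,n+'0.png') for n in('scene','side')}
pickle.dump(d,open('c.pkl','wb'))
for n in d: print(n,d[n]['origin'],d[n]['rotation'])
cv2.imwrite('pics/both.png',cv2.resize(np.vstack([cv2.imread('pics/scene0.png'),cv2.imread('pics/side0.png')]),None,fx=.78,fy=.78))
E
```

```text
0.0 [ 0.236868   -0.63165794  0.2492954 ] [[ 9.36336149e-01  3.51104408e-01 -5.56620347e-04]
 [ 3.51104833e-01 -9.36335411e-01  1.18077994e-03]
 [-1.06606301e-04 -1.30103903e-03 -9.99999148e-01]] 1.001669154014797
scene [ 1.58286487 -0.67708044  1.19854839] [[ 0.5588717   0.56100136 -0.61068806]
 [ 0.82920979 -0.38568015  0.40455154]
 [-0.0085763  -0.73248092 -0.68073354]]
side [0.15399033 0.86005869 1.10302893] [[-0.90729431 -0.30986164  0.28425833]
 [-0.42043761  0.65720523 -0.62555056]
 [ 0.00701806 -0.68707136 -0.72655605]]
```

View pics/scene0.png

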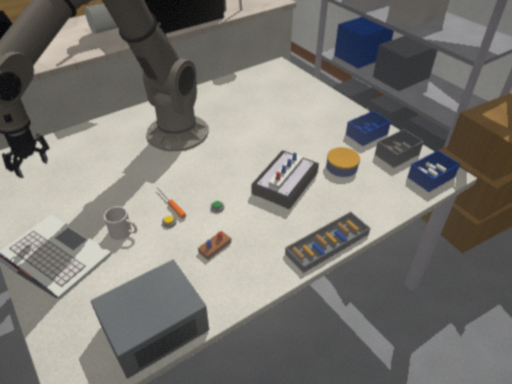

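View pics/side0.png

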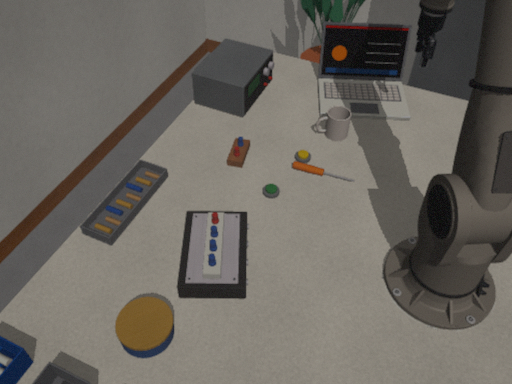

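Scene view: the fixture is around (285,178) with the red connector at about (277,175). The green button is at (217,206), yellow at (168,221) and the rack at (214,245). Side view: the fixture's red connector is at (215,217) and the green button at (271,190), with the rack at (238,150) and yellow at (303,156).

```bash
python3 - <<'E'
from h import *
import pickle
d=pickle.load(open('c.pkl','rb'))
roi={'scene':(150,140,330,262),'side':(180,130,330,300)}
R={'red':[((0,110,50),(7,255,255)),((172,110,50),(180,255,255))],'green':[((45,90,30),(85,255,255))],'yel':[((22,120,80),(34,255,255))],'blue':[((105,110,40),(128,255,255))]}
for n in d:
    c=d[n]; x0,y0,x1,y1=roi[n]; im=c['color'][y0:y1,x0:x1]
    im=cv2.resize(im,None,fx=4,fy=4,interpolation=cv2.INTER_CUBIC); h=cv2.cvtColor(im,cv2.COLOR_RGB2HSV)
    for k in R:
        m=sum(cv2.inRange(h,*r) for r in R[k])
        N,_,st,ce=cv2.connectedComponentsWithStats(m)
        for i in range(1,N):
            if st[i,4]<150: continue
            u,v=ce[i]; u=(u+.5)/4-.5+x0; v=(v+.5)/4-.5+y0
            t=(st[i,1]+.5)/4-.5+y0
            print(n,k,'px',round(u,1),round(v,1),'top',round(t,1),'wh',st[i,2:4]/4,'z.019',ray(c,u,v,.019)[:2],'z.095',ray(c,u,v,.095)[:2],'z.04',ray(c,u,v,.04)[:2])
    cv2.imwrite('pics/crop_%s.png'%n,cv2.cvtColor(im,cv2.COLOR_RGB2BGR))
E
```

```text
scene red px 277.7 174.9 top 171.9 wh [3.   6.75] z.019 [0.5153 0.1873] z.095 [0.5841 0.1316] z.04 [0.5343 0.1719]
scene red px 219.3 236.0 top 231.6 wh [5.5 9. ] z.019 [ 0.6609 -0.1776] z.095 [ 0.7203 -0.2098] z.04 [ 0.6773 -0.1865]
scene green px 216.8 204.3 top 201.6 wh [7.75 5.5 ] z.019 [ 0.5204 -0.1026] z.095 [ 0.5888 -0.1396] z.04 [ 0.5393 -0.1129]
scene yel px 168.3 219.3 top 215.6 wh [9.5  7.75] z.019 [ 0.4875 -0.2884] z.095 [ 0.5581 -0.3134] z.04 [ 0.507  -0.2953]
scene blue px 318.0 248.2 top 242.9 wh [10.5  10.75] z.019 [0.8971 0.0704] z.095 [0.9413 0.0222] z.04 [0.9094 0.0571]
side red px 236.4 151.2 top 145.4 wh [ 6.5 11.5] z.019 [ 0.6841 -0.2056] z.095 [ 0.647  -0.1309] z.04 [ 0.6739 -0.1849]
side red px 214.7 217.7 top 211.6 wh [ 6.75 11.75] z.019 [0.6175 0.0743] z.095 [0.585  0.1294] z.04 [0.6086 0.0895]
side green px 270.9 188.3 top 183.9 wh [10.75  9.25] z.019 [ 0.5176 -0.1008] z.095 [ 0.4921 -0.0334] z.04 [ 0.5106 -0.0821]
side yel px 302.8 154.1 top 149.6 wh [11.    9.25] z.019 [ 0.484 -0.285] z.095 [ 0.4609 -0.2047] z.04 [ 0.4777 -0.2628]
side blue px 240.2 141.3 top 136.9 wh [4.5 8.5] z.019 [ 0.6943 -0.2549] z.095 [ 0.6564 -0.1767] z.04 [ 0.6838 -0.2333]
side blue px 213.8 231.2 top 225.6 wh [ 6.   10.75] z.019 [0.5971 0.1188] z.095 [0.566  0.1707] z.04 [0.5885 0.1331]
side blue px 212.7 245.1 top 239.4 wh [ 6.5  11.25] z.019 [0.5774 0.1627] z.095 [0.5477 0.2116] z.04 [0.5692 0.1762]
side blue px 211.6 259.7 top 253.9 wh [ 6.5 11.5] z.019 [0.5576 0.2065] z.095 [0.5293 0.2523] z.04 [0.5498 0.2192]
```

View pics/crop_scene.png

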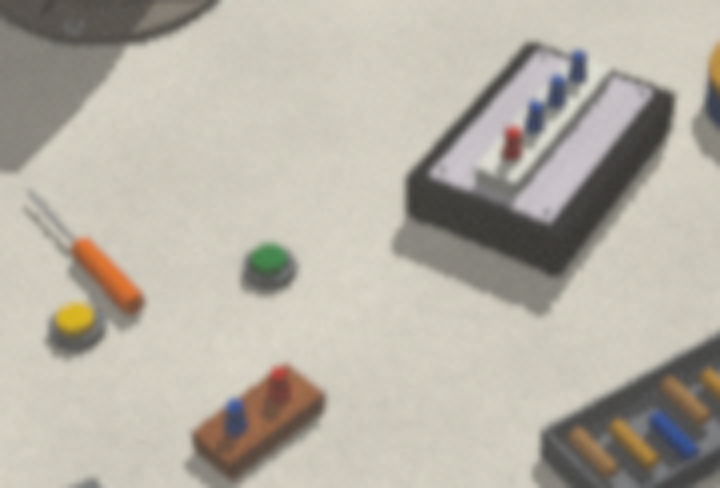

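The two views agree: failed connector at (0.585, 0.130) and green button at (0.519, -0.102). I'll shut the fingers and travel at z = 0.25.

Call:
step_arm:
  moves:
    - {"delta_pos":[0.05,-0.05,0],"hand":1}
    - {"delta_pos":[0.1,-0.1,0],"hand":1}
    - {"delta_pos":[0.1,-0.1,0],"hand":1}
    - {"delta_pos":[0.1,-0.1,0],"hand":1}
    - {"delta_pos":[0.1,-0.1,0],"hand":1}
    - {"delta_pos":[0.1,-0.1,0],"hand":1}
    - {"delta_pos":[0.1,-0.1,0],"hand":1}
    - {"delta_pos":[0.1,-0.1,0],"hand":1}

```text
invalid input
```

Call:
step_arm:
  moves:
    - {"delta_pos":[0.1,-0.1,0],"hand":1}
    - {"delta_pos":[0.1,-0.1,0],"hand":1}
    - {"delta_pos":[0.1,-0.1,0],"hand":1}
    - {"delta_pos":[0.1,-0.1,0],"hand":1}
    - {"delta_pos":[0.1,-0.1,0],"hand":1}
    - {"delta_pos":[0.1,-0.1,0],"hand":1}
    - {"delta_pos":[0.1,-0.1,0],"hand":1}
    - {"delta_pos":[0.05,-0.05,0],"hand":1}

```text
invalid input
```

Call:
step_arm:
  moves:
    - {"delta_pos":[0.05,-0.05,0],"yaw":0,"hand":1}
    - {"delta_pos":[0.1,-0.1,0],"yaw":0,"hand":1}
    - {"delta_pos":[0.1,-0.1,0],"yaw":0,"hand":1}
    - {"delta_pos":[0.1,-0.1,0],"yaw":0,"hand":1}
    - {"delta_pos":[0.1,-0.1,0],"yaw":0,"hand":1}
    - {"delta_pos":[0.1,-0.1,0],"yaw":0,"hand":1}
    - {"delta_pos":[0.1,-0.1,0],"yaw":0,"hand":1}
    - {"delta_pos":[0.1,-0.1,0],"yaw":0,"hand":1}

```text
time_s: 0.9
ee_pos: [0.3689, -0.3406, 0.2499]
ee_rot: [[0.936, 0.351, -0.0], [0.351, -0.936, 0.0], [-0.0, -0.0, -1.0]]
contact_force: [1.6, 0.3, 0.3]
opening: -0.001
grasp_force: 0.0
```

Call:
step_arm:
  moves:
    - {"delta_pos":[0.1,-0.1,0],"yaw":0,"hand":1}
    - {"delta_pos":[0.1,-0.1,0],"yaw":0,"hand":1}
    - {"delta_pos":[0.1,-0.1,0],"yaw":0,"hand":1}
    - {"delta_pos":[0.1,-0.1,0],"yaw":0,"hand":1}
    - {"delta_pos":[0.1,-0.1,0],"yaw":0,"hand":1}
    - {"delta_pos":[0.1,-0.1,0],"yaw":0,"hand":1}
    - {"delta_pos":[0.1,-0.1,0],"yaw":0,"hand":1}
    - {"delta_pos":[0.05,-0.05,0],"yaw":0,"hand":1}

```text
time_s: 1.7
ee_pos: [0.5012, -0.0491, 0.25]
ee_rot: [[0.935, 0.354, 0.0], [0.354, -0.935, 0.001], [0.001, -0.001, -1.0]]
contact_force: [0.0, -0.9, -0.7]
opening: -0.002
grasp_force: 0.0
```

```bash
python3 - <<'E'
from h import *
s=ctrl.sense(); R=np.array(s['ee_rot']); p=np.array(s['ee_pos'])
c=snap('wrist','w1.png'); T=np.array(c['tool_from_camera'])
c['origin']=p+R@T[:3,3]; c['rotation']=R@T[:3,:3]
print(p, c['origin'])
h=cv2.cvtColor(c['color'],cv2.COLOR_RGB2HSV)
for nm,m,z in(('red',cv2.inRange(h,(0,120,50),(7,255,255))|cv2.inRange(h,(172,120,50),(180,255,255)),.110),('green',cv2.inRange(h,(45,90,30),(85,255,255)),.022)):
    N,_,st,ce=cv2.connectedComponentsWithStats(m)
    for i in range(1,N):
        if st[i,4]>60: print(nm,st[i],ce[i].round(1),ray(c,*ce[i],z), R.T@(ray(c,*ce[i],z)-p))
E
```

```text
[ 0.50122698 -0.04905684  0.25000751] [ 0.57000312 -0.02317101  0.37442494]
red [448  24  39  26 705] [466.2  36.4] [ 0.6545 -0.1527  0.11  ] [0.10654882 0.15132101 0.13994973]
green [294 142  34  32 865] [310.  157.3] [ 0.5215 -0.1027  0.022 ] [-1.70773292e-04  5.75249711e-02  2.27962404e-01]
```

View pics/w1.png

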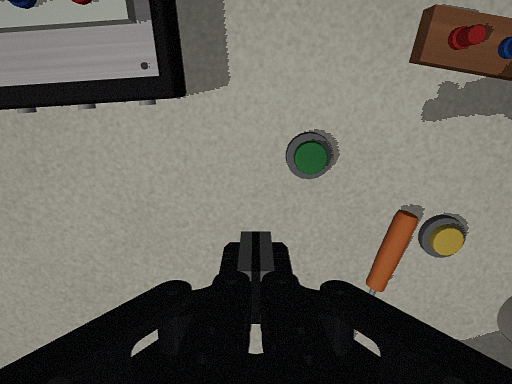

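The wrist view shows the green button at (310,157), which confirms it at (0.521, -0.103). The fixture is at upper left, with its red connector cut off at (82,0).

Call:
step_arm:
  moves:
    - {"delta_pos":[0.095,-0.092,0],"yaw":0,"hand":1}
    - {"delta_pos":[0.095,-0.092,0],"yaw":0,"hand":1}
    - {"delta_pos":[0.095,-0.092,0],"yaw":0,"hand":1}
    - {"delta_pos":[0.095,-0.092,0],"yaw":0,"hand":1}
    - {"delta_pos":[0.095,-0.092,0],"yaw":0,"hand":1}
    - {"delta_pos":[0,0,0],"yaw":0,"hand":1}

```text
time_s: 2.35
ee_pos: [0.586, 0.1319, 0.2496]
ee_rot: [[0.934, 0.356, -0.0], [0.356, -0.934, 0.003], [0.001, -0.002, -1.0]]
contact_force: [0.0, -0.4, 0.4]
opening: 0.001
grasp_force: 0.0
```

```bash
python3 - <<'E'
from h import *
s=ctrl.sense(); R=np.array(s['ee_rot']); p=np.array(s['ee_pos'])
c=snap('wrist','w2.png'); T=np.array(c['tool_from_camera'])
c['origin']=p+R@T[:3,3]; c['rotation']=R@T[:3,:3]
print(p,s['time_s'])
h=cv2.cvtColor(c['color'],cv2.COLOR_RGB2HSV)
for nm,m in(('red',cv2.inRange(h,(0,120,50),(7,255,255))|cv2.inRange(h,(172,120,50),(180,255,255))),('blue',cv2.inRange(h,(105,110,40),(128,255,255)))):
    N,_,st,ce=cv2.connectedComponentsWithStats(m)
    for i in range(1,N):
        if st[i,4]>60: print(nm,st[i],ce[i].round(1),ray(c,*ce[i],.105))
E
```

```text
[0.58602051 0.1318605  0.24956449] 2.35
red [250 162  23  27 466] [261.  174.4] [0.5903 0.1292 0.105 ]
blue [  0  45  32  41 408] [11.5 67.4] [0.601  0.3343 0.105 ]
blue [197 164  24  28 477] [208.3 177.7] [0.5723 0.1687 0.105 ]
blue [142 167  29  28 512] [155.9 180.9] [0.5542 0.2083 0.105 ]
blue [ 88 170  34  29 560] [103.8 184.3] [0.536  0.2479 0.105 ]
```

View pics/w2.png

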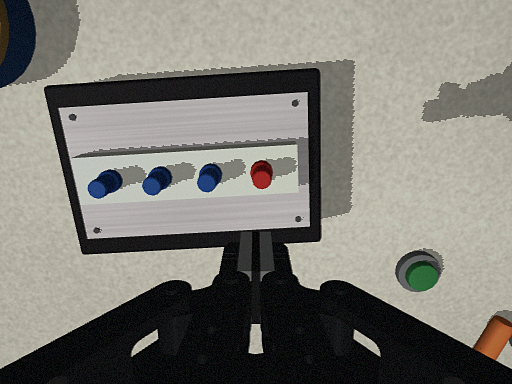

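The red connector's top is at about (262,180), in the end hole, and the blues lie to its left. The tool is already over it, so I'll descend to z = 0.152 and hold.

Call:
step_arm:
  moves:
    - {"delta_pos":[-0.002,0.006,0.07],"yaw":0,"hand":1}
    - {"delta_pos":[0,0,0.08],"yaw":0,"hand":1}
    - {"delta_pos":[0,0,0.08],"yaw":0,"hand":1}
    - {"delta_pos":[0,0,0.06],"yaw":0,"hand":1}
    - {"delta_pos":[0,0,0.035],"yaw":0,"hand":1}
    - {"delta_pos":[0,0,0],"yaw":0,"hand":1}
    - {"delta_pos":[0,0,0],"yaw":0,"hand":1}
    - {"delta_pos":[0,0,0],"yaw":0,"hand":1}

```text
time_s: 3.2
ee_pos: [0.5859, 0.1247, 0.1536]
ee_rot: [[0.936, 0.351, 0.001], [0.351, -0.936, 0.0], [0.001, 0.0, -1.0]]
contact_force: [-0.7, -0.5, 0.8]
opening: 0.003
grasp_force: 0.0
```

```bash
python3 - <<'E'
from h import *
ims=[]
for n,b in(('scene',(230,120,340,220)),('side',(160,180,270,280))):
    c=snap(n,n+'2.png')['color'][b[1]:b[3],b[0]:b[2]]
    ims.append(cv2.resize(c,None,fx=3.6,fy=3.6,interpolation=cv2.INTER_CUBIC))
cv2.imwrite('pics/chk.png',cv2.cvtColor(np.hstack(ims),cv2.COLOR_RGB2BGR))
E
```

```text
(no output)
```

View pics/chk.png

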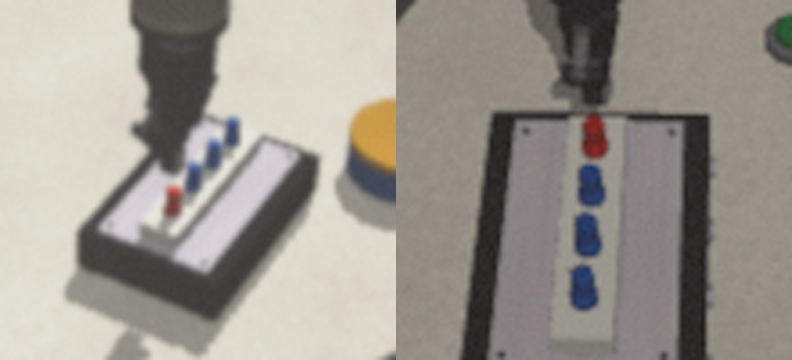

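Both views show the closed fingertips just above the red connector with a gap. I'll correct y by 5 mm and hold.

Call:
step_arm:
  moves:
    - {"delta_pos":[0.006,-0.016,0],"yaw":0,"hand":1}
    - {"delta_pos":[0,0,0],"yaw":0,"hand":1}
    - {"delta_pos":[0,0,0],"yaw":0,"hand":1}
    - {"delta_pos":[0,0,0],"yaw":0,"hand":1}
    - {"delta_pos":[0,0,0],"yaw":0,"hand":1}
    - {"delta_pos":[0,0,0],"yaw":0,"hand":1}
    - {"delta_pos":[0,0,0],"yaw":0,"hand":1}
    - {"delta_pos":[0,0,0],"yaw":0,"hand":1}

```text
time_s: 4.1
ee_pos: [0.5854, 0.1298, 0.1525]
ee_rot: [[0.936, 0.351, -0.0], [0.351, -0.936, 0.0], [-0.0, -0.0, -1.0]]
contact_force: [0.1, 0.3, -0.1]
opening: -0.0
grasp_force: 0.0
```

Call:
step_arm:
  moves:
    - {"delta_pos":[0,0,0],"yaw":0,"hand":1}
    - {"delta_pos":[0,0,0],"yaw":0,"hand":1}
    - {"delta_pos":[0,0,0],"yaw":0,"hand":1}
    - {"delta_pos":[0,0,0],"yaw":0,"hand":1}
    - {"delta_pos":[0,0,0],"yaw":0,"hand":1}
    - {"delta_pos":[0,0,0],"yaw":0,"hand":1}
    - {"delta_pos":[0,0,0],"yaw":0,"hand":1}
    - {"delta_pos":[0,0,0],"yaw":0,"hand":1}

```text
time_s: 4.9
ee_pos: [0.5854, 0.1298, 0.1525]
ee_rot: [[0.936, 0.351, -0.0], [0.351, -0.936, 0.0], [-0.0, -0.0, -1.0]]
contact_force: [0.3, 0.5, 0.4]
opening: -0.004
grasp_force: 0.0
```

Call:
step_arm:
  moves:
    - {"delta_pos":[0,0,0],"yaw":0,"hand":1}
    - {"delta_pos":[0,0,0],"yaw":0,"hand":1}
    - {"delta_pos":[0,0,0],"yaw":0,"hand":1}
    - {"delta_pos":[0,0,0],"yaw":0,"hand":1}
    - {"delta_pos":[0,0,0],"yaw":0,"hand":1}
    - {"delta_pos":[0,0,0],"yaw":0,"hand":1}
    - {"delta_pos":[0,0,0],"yaw":0,"hand":1}
    - {"delta_pos":[0,0,0],"yaw":0,"hand":1}

```text
time_s: 5.7
ee_pos: [0.5854, 0.1298, 0.1526]
ee_rot: [[0.936, 0.351, 0.0], [0.351, -0.936, 0.0], [0.0, -0.0, -1.0]]
contact_force: [0.2, 0.0, -0.6]
opening: -0.0
grasp_force: 0.0
```

Call:
step_arm:
  moves:
    - {"delta_pos":[0,0,0],"yaw":0,"hand":1}
    - {"delta_pos":[0,0,0],"yaw":0,"hand":1}
    - {"delta_pos":[0,0,0],"yaw":0,"hand":1}
    - {"delta_pos":[0,0,0],"yaw":0,"hand":1}
    - {"delta_pos":[0,0,0],"yaw":0,"hand":1}
    - {"delta_pos":[0,0,0],"yaw":0,"hand":1}
    - {"delta_pos":[0,0,0],"yaw":0,"hand":1}
    - {"delta_pos":[0,0,0],"yaw":0,"hand":1}

```text
time_s: 6.5
ee_pos: [0.5854, 0.1299, 0.1526]
ee_rot: [[0.936, 0.351, 0.0], [0.351, -0.936, 0.0], [0.0, -0.0, -1.0]]
contact_force: [1.1, -0.1, -0.2]
opening: 0.001
grasp_force: 0.0
```

Call:
step_arm:
  moves:
    - {"delta_pos":[0,0,-0.08],"yaw":0,"hand":1}
    - {"delta_pos":[0,0,-0.1],"yaw":0,"hand":1}
    - {"delta_pos":[0,0,-0.07],"yaw":0,"hand":1}
    - {"delta_pos":[0,0,0],"yaw":0,"hand":1}

```text
time_s: 6.9
ee_pos: [0.5867, 0.1304, 0.2306]
ee_rot: [[0.936, 0.351, 0.004], [0.351, -0.936, 0.001], [0.005, 0.001, -1.0]]
contact_force: [0.2, 0.1, 0.6]
opening: -0.002
grasp_force: 0.0
```

Call:
step_arm:
  moves:
    - {"delta_pos":[-0.06,0.081,0],"yaw":0,"hand":1}
    - {"delta_pos":[-0.06,0.081,0],"yaw":0,"hand":1}
    - {"delta_pos":[-0.06,0.081,0],"yaw":0,"hand":1}
    - {"delta_pos":[-0.06,0.081,0],"yaw":0,"hand":1}
    - {"delta_pos":[-0.06,0.081,0],"yaw":0,"hand":1}
    - {"delta_pos":[-0.06,0.081,0],"yaw":0,"hand":1}
    - {"delta_pos":[-0.06,0.081,0],"yaw":0,"hand":1}
    - {"delta_pos":[-0.057,0.08,0],"yaw":0,"hand":1}

```text
time_s: 7.7
ee_pos: [0.5188, -0.1034, 0.227]
ee_rot: [[0.936, 0.351, -0.001], [0.351, -0.936, 0.0], [-0.0, -0.0, -1.0]]
contact_force: [0.5, -1.0, 0.1]
opening: -0.003
grasp_force: 0.0
```

Call:
step_arm:
  moves:
    - {"delta_pos":[0,0,0.06],"yaw":0,"hand":1}
    - {"delta_pos":[0,0,0.1],"yaw":0,"hand":1}
    - {"delta_pos":[0,0,0.1],"yaw":0,"hand":1}
    - {"delta_pos":[0,0,0.1],"yaw":0,"hand":1}
    - {"delta_pos":[0,0,0.1],"yaw":0,"hand":1}
    - {"delta_pos":[0,0,0.07],"yaw":0,"hand":1}
    - {"delta_pos":[0,0,0],"yaw":0,"hand":1}
    - {"delta_pos":[0,0,0],"yaw":0,"hand":1}

```text
time_s: 8.5
ee_pos: [0.5194, -0.102, 0.0686]
ee_rot: [[0.936, 0.351, -0.001], [0.351, -0.936, 0.0], [-0.001, -0.001, -1.0]]
contact_force: [-0.1, 0.0, 0.1]
opening: 0.0
grasp_force: 0.0
```

Call:
step_arm:
  moves:
    - {"delta_pos":[0,0,0.05],"yaw":0,"hand":1}
    - {"delta_pos":[0,0,0.035],"yaw":0,"hand":1}
    - {"delta_pos":[0,0,0.01],"yaw":0,"hand":1}
    - {"delta_pos":[0,0,0.01],"yaw":0,"hand":1}
    - {"delta_pos":[0,0,0.005],"yaw":0,"hand":1}
    - {"delta_pos":[0,0,0],"yaw":0,"hand":1}
    - {"delta_pos":[0,0,0],"yaw":0,"hand":1}

```text
time_s: 9.2
ee_pos: [0.5196, -0.1022, 0.0359]
ee_rot: [[0.936, 0.351, 0.0], [0.351, -0.936, -0.0], [0.0, 0.0, -1.0]]
contact_force: [-2.8, -0.5, 4.1]
opening: 0.002
grasp_force: 2.1
```

Call:
step_arm:
  moves:
    - {"delta_pos":[0,0,0.004],"yaw":0,"hand":1}
    - {"delta_pos":[0,0,0.003],"yaw":0,"hand":1}
    - {"delta_pos":[0,0,0],"yaw":0,"hand":1}
    - {"delta_pos":[0,0,0],"yaw":0,"hand":1}

```text
time_s: 9.6
ee_pos: [0.5197, -0.1022, 0.0344]
ee_rot: [[0.936, 0.351, 0.0], [0.351, -0.936, -0.0], [0.0, 0.001, -1.0]]
contact_force: [-9.0, 1.0, 26.0]
opening: 0.0
grasp_force: 12.9
```

The force rose to 26 N, so the button is on its hard stop. Backing off upward.

Call:
step_arm:
  moves:
    - {"delta_pos":[0,0,-0.03],"yaw":0,"hand":1}
    - {"delta_pos":[0,0,-0.08],"yaw":0,"hand":1}
    - {"delta_pos":[0,0,-0.1],"yaw":0,"hand":1}
    - {"delta_pos":[0,0,-0.1],"yaw":0,"hand":1}
    - {"delta_pos":[0,0,-0.1],"yaw":0,"hand":1}
    - {"delta_pos":[0,0,-0.1],"yaw":0,"hand":1}
    - {"delta_pos":[0,0,-0.1],"yaw":0,"hand":1}
    - {"delta_pos":[0,0,0],"yaw":0,"hand":1}

```text
time_s: 10.4
ee_pos: [0.5216, -0.1023, 0.2204]
ee_rot: [[0.936, 0.351, 0.006], [0.351, -0.936, -0.001], [0.006, 0.003, -1.0]]
contact_force: [0.3, -0.1, -0.1]
opening: -0.003
grasp_force: 0.0
```

Call:
step_arm:
  moves:
    - {"delta_pos":[0,0,0],"yaw":0,"hand":1}
    - {"delta_pos":[0,0,0],"yaw":0,"hand":1}
    - {"delta_pos":[0,0,0],"yaw":0,"hand":1}

```text
time_s: 10.7
ee_pos: [0.5191, -0.1021, 0.2154]
ee_rot: [[0.936, 0.351, -0.002], [0.351, -0.936, 0.0], [-0.001, -0.001, -1.0]]
contact_force: [0.4, -0.3, -0.1]
opening: -0.004
grasp_force: 0.0
```

```bash
python3 - <<'E'
from h import *
snap('side','side3.png')
E
```

```text
(no output)
```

View pics/side3.png

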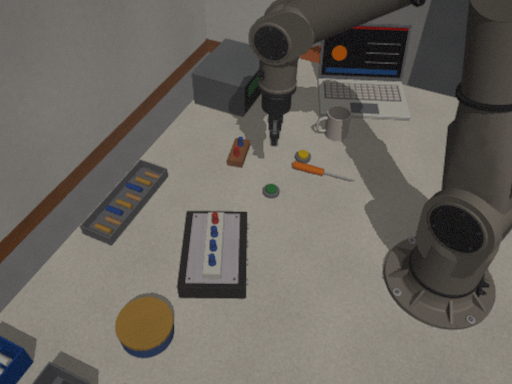

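The arm is clear. The button at (271,190), the connectors, mug, tin and screwdriver all look unmoved.

```bash
python3 -c "from rig import ctrl; print(ctrl.hand_in())"
```

```text
the job is handed in; nothing more can be done
None
```

I held the closed fingertips about 2 cm above the failed red connector for over 3 s, pressed the green button to its stop, moved clear with nothing else visibly moved, and handed the job in; the judge returned no verdict.

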